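# Free the clamp on the mould draining stand

### The job

On the sloping draining stand a plaster casting mould is held down by a steel clamp bar. Loosen the clamp nut: nobody remembers whether its thread is left- or right-handed, so try which way it gives and turn it that way to its stop; then swing the bar off the mould about its pin, pushing its free end down the slope and round until the bar rests against the stop pin. Leave it there with the nut still loose, and do not disturb the pots standing beside the stand.

Things in the scene. Friction and masses are not known exactly. Their poses are not given: they have to be found in the camera images.
- nut_grip (a point): Centre of the nut's steel grip: flat bar 64 mm long (this frame's y), 14 mm thick (x), 28 mm tall (z), on a collar 32 mm across, 16 mm high, that sits on the clamp bar, whose top is 30 mm below this point. z is the turning axis, square to the deck, leaning 35 degrees from vertical to the stand's low side; it is free along z, but a rail is overhead. Turns with the nut; tight, y lies along the bar.
- nut (a joint): Nut angle, rad: 0 = tight as found, positive = counter-clockwise seen from above. It turns one way only, to a stop at +1.25 or -1.25; the other way is blocked after about 0.06. Which way is free varies from run to run and cannot be seen. Takes about 0.15 N m; stays where left. The bar is held fast until the nut has turned about 0.95 either way.
- bar_pin (a point): Point on the axis of the fixed pivot pin, at mid-thickness of the bar. Fixed to the stand: z square to the deck (parallel to the nut's axis), x up the slope, y sideways along the deck. The tight bar runs from here along -y; the nut's axis is 125 mm along. The mould's top is 21 mm and the deck 65 mm below this point; the pin ends 13 mm above it.
- bar_end (a point): Middle of the free end tab of the dark steel clamp bar (30 mm wide, 10 mm thick), 172 mm from the pin; the bar ends 16 mm further out. Turns with the bar: y points to the pin, -x is the side that leads as the bar swings open (+x is the side to push), z square to the deck. At the nut the bar has a notch open on its +x side, so it can leave the stud. Deck 65 mm below, free space between.
- bar (a joint): Swing of the clamp bar about its pin, rad: 0 = across the mould under the nut, positive = free end moved down the slope (clockwise seen from above), 1.45 = against the stop pin, a steel post 12 mm across beside the mould that meets the bar about 110 mm from the pivot. Needs 2 to 4 N at the free end; stays where it is left.
- stand: Wooden draining stand fixed to the bench, about 230 x 260 mm in plan plus the rail posts; deck sloping 35 degrees, low edge (about 35 mm high) towards the robot, high edge about 195 mm. Origin on the table below the deck; x points to the high edge. On it the white plaster mould, 150 x 76 x 44 mm, is fixed.
- cone: Bystander: white ceramic cone 142 mm tall, 72 mm across its foot. Origin at the centre of its underside.
- bowl: Bystander: terracotta bowl 96 mm across, 50 mm tall. Origin at the centre of its underside.
- jar: Bystander: white jar with a cork cap, 68 mm across, 90 mm tall. Origin at the centre of its underside.
- rail_mid (a point): Middle of the steel hanging rail, a level tube 16 mm across, 396 mm long, across the stand (along y) on two posts 16 mm across at 190 mm either side. Fixed to the stand; it passes 180 mm above the nut's grip and 20 mm further from the robot, so a gripper pointing straight down cannot reach the nut.

How it is judged:
By the outcome, as a careful person would: the job done as asked, in the order asked, and still so for the second after the job is handed in, with the robot touching nothing.
It also fails if it takes over 51 s, if anything falls off the work surface, if the arm or the gripper's body presses on something with over 40 N, if the wrist force passes 120 N, or if a joint passes its speed limit or range.

### The arm

A 6-joint arm with a two-finger parallel gripper is mounted at the origin on the work surface. World frame = base frame: x ahead of the robot, y to its left, z up, the work surface at z = 0. Lengths are in m, angles in rad, forces in N, time in s.
With the tool pointing down it reaches from about 0.35 to 0.775 m from the base axis. Payload 7.3 kg.
Tool frame: the origin (TCP) lies at the very end of the fingers, on their centre line; the grasp point (between the pads) lies 19 mm behind it (robot.hold_point_z is the distance from the TCP to the grasp point, in m); z points along the fingers, y is the direction in which the jaws open and shut (so a half turn about z gives the same grasp; the last joint's range is limited). The gripper opens to 92 mm and grips with 3 to 60 N. Pads are 19 mm wide; open, the fingers measure 130 mm over their backs; the gripper's body (75 mm by 190 mm) begins 47 mm behind the grasp point.
Start: joints at [-1.326, 0.342, 1.524, -0, 1.275, -0.146], TCP at [0.2, -0.485, 0.227] pointing down, gripper open.
Joint ranges: [-2.53, 2.53], [-0.77, 2.02], [0.04, 2.7], [-1, 4.14], [0.28, 2.66], [-3.11, 3.11]. Speed limits (rad/s): [2.57, 2.57, 3.14, 3.14, 3.14, 3.14].

### API

Orientations are given as [roll, pitch, yaw] about the fixed x, y, z axes, in that order (R = Rz(yaw) Ry(pitch) Rx(roll)).
In Python, from cell import monitor, viewer, robot gives the robot as it stands.
- The arm moves only by the tool move_arm, never from a script. Its argument "deltas" is a list of rows, each an object of numbers: "x", "y", "z": the shift along the tool's x, y, z in m; "wx", "wy", "wz": the turn, a rotation vector about the tool's x, y, z in degrees; "hand": the opening, from 0 (shut) to 1 (fully open). In form: [{"x": .., "y": .., "z": .., "wx": .., "wy": .., "wz": .., "hand": ..}, ...]. A call has 1 to 8 rows; each row is the pose to reach, as a shift and turn from the pose commanded when the call began, along the tool's axes at that moment; what a row does not reach only later rows make up. A row lasts 1/8 s, in which the tool goes at most 62.5 mm and 10.7 degrees, less where a joint would pass 70% of its speed; a pose out of reach is approached as far as the arm can. A call with a gripper value outside its range is refused whole. The fingers move at their own pace and stop on an object; "grip_force" is the grip in N (left out, the last holds). Time passes only in rows, so rows that repeat a pose let the fingers close. It gives the time, the measured TCP pose, the force and the opening at its end, in the units of the state.
- monitor.observe(): the state, without advancing time (a new reading comes with each control period).
- viewer.read_camera(name): name is "scene" or "top" or "wrist"; returns the picture (400x640x3 uint8, red, green, blue); there is no depth.
- viewer.camera_params(name): a dict with "camera_matrix" (3x3 intrinsics, pixels), "k1" (the pictures are not rectified: a ray, as slopes to the right and down, at radius r is drawn at 1 + k1 r^2 times it, then the intrinsics apply), "R" (3x3) and "t" (3): a world point X has camera coordinates R X + t. Camera axes: x right, y down, z forward; pixel columns grow to the right and rows downward; lengths in m; the calibration is good to about 2 mm. A picture is of the moment at which its call begins: read the wrist's pose just before it. camera_params takes no time and is no camera call; for the wrist camera it gives the pose at the moment of the call.
- robot.hand_in(): hands the job in, once; it reports no verdict.
The state is a dict: "time": time; "qpos": joint angles; "qvel": joint speeds; "joint_efforts": joint torques, N m; "tool_pos": TCP position; "tool_rot": TCP orientation; "contact_force": force on the tool from outside, world axes, zero at the start; "torque": the same for the moment, N m; "opening": finger opening in m.
Only numpy, scipy, OpenCV 4.12 (cv2) and the standard library are available. Lean on these libraries where they do the work, as an engineer would, in place of code of your own. Each camera call takes 0.05 s, during which the arm holds its last target. There are 200 camera calls.

## Working session

There is one attempt and no reset: what is moved stays moved. The work goes in short steps, Python scripts to look and compute and a tool call to move; the robot and the scene stay as the last step left them, time stands still between calls to the robot, and variables do not carry over. Pictures are saved under pics/ and viewed, about 8 in all and at most 12, crops included, and the job is handed in when it is done.

Besides the shell and the picture viewer there is one more tool, called after "Call:" as name(argument=value, ...), one argument or row to a line, values as JSON. move_arm: Moves the arm, as the interface text tells. Its arguments: {"type":"object","properties":{"deltas":{"type":"array","items":{"type":"object","properties":{"x":{"type":"number"},"y":{"type":"number"},"z":{"type":"number"},"wx":{"type":"number"},"wy":{"type":"number"},"wz":{"type":"number"},"hand":{"type":"number"}}}},"grip_force":{"type":"number"}},"required":["deltas"]}

```bash
ls; mkdir -p pics
python3 - <<'E'
from cell import monitor, viewer, robot
import cv2,numpy as np
np.set_printoptions(precision=4,suppress=True)
print(monitor.observe())
for n in("scene","top"):
    im=viewer.read_camera(n); cv2.imwrite(f"pics/{n}0.png",im[:,:,::-1])
    print(n,viewer.camera_params(n))
print(robot.hold_point_z)
E
```

```text
pics
{'time': 0.0, 'qpos': array([-1.326 ,  0.3427,  1.525 ,  0.    ,  1.2754, -0.146 ]), 'qvel': array([-0.0004,  0.0003,  0.0001,  0.0016, -0.0008,  0.0001]), 'joint_efforts': array([ -0.0008, -43.1248, -24.4219,   0.0717,   0.0559,  -0.0001]), 'tool_pos': array([ 0.1999, -0.485 ,  0.226 ]), 'tool_rot': array([-3.1401, -0.0002,  0.3909]), 'contact_force': array([-0.6626, -1.2434, -0.3541]), 'torque': array([0.0074, 0.0344, 0.0394]), 'opening': 0.09193932148202208}
scene {'camera_matrix': array([[453.2168,   0.    , 322.6428],
       [  0.    , 453.2168, 200.4563],
       [  0.    ,   0.    ,   1.    ]]), 'k1': -0.003364425282738237, 'R': array([[-0.8351,  0.5501,  0.0004],
       [ 0.4249,  0.6454, -0.6347],
       [-0.3494, -0.5299, -0.7727]]), 't': array([ 0.4575, -0.0762,  1.578 ])}
top {'camera_matrix': array([[366.1909,   0.    , 317.6086],
       [  0.    , 366.1909, 200.3918],
       [  0.    ,   0.    ,   1.    ]]), 'k1': -0.006671619115652616, 'R': array([[-0.0314, -0.9995,  0.0086],
       [-0.983 ,  0.0294, -0.1814],
       [ 0.1811, -0.0141, -0.9834]]), 't': array([0.0291, 0.5469, 1.2735])}
0.0188
```

View pics/scene0.png

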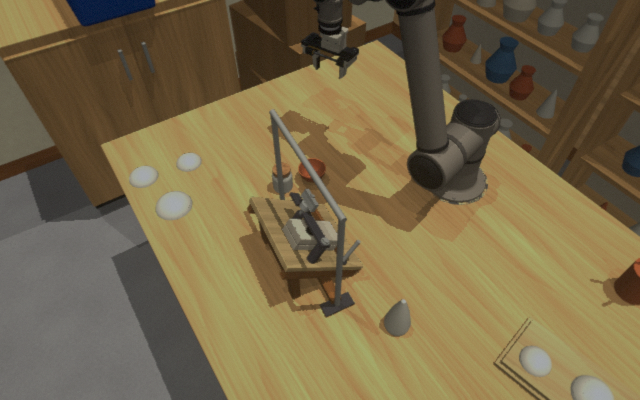

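View pics/top0.png

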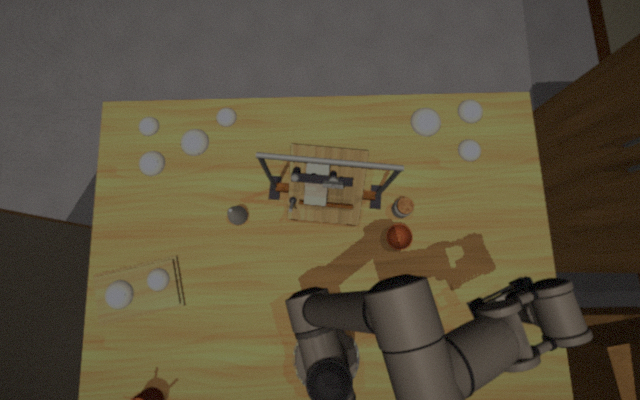

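The overview shows the stand ahead of the robot: in the top view it is around (327,185), with the cone at (237,214) and the jar and bowl at (402,207) and (400,236). I'll zoom in on both views.

Run:
```python
import cv2,numpy as np
a=cv2.imread("pics/top0.png")[140:235,250:410]; b=cv2.imread("pics/scene0.png")[180:290,240:375]
f=lambda i,w,h:cv2.resize(cv2.convertScaleAbs(i,alpha=1.5),(w,h),interpolation=cv2.INTER_CUBIC)
a=f(a,800,475);b=f(b,675,550)
cv2.imwrite("pics/ta.png",a);cv2.imwrite("pics/sb.png",b)
```

```text
(no output)
```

View pics/ta.png

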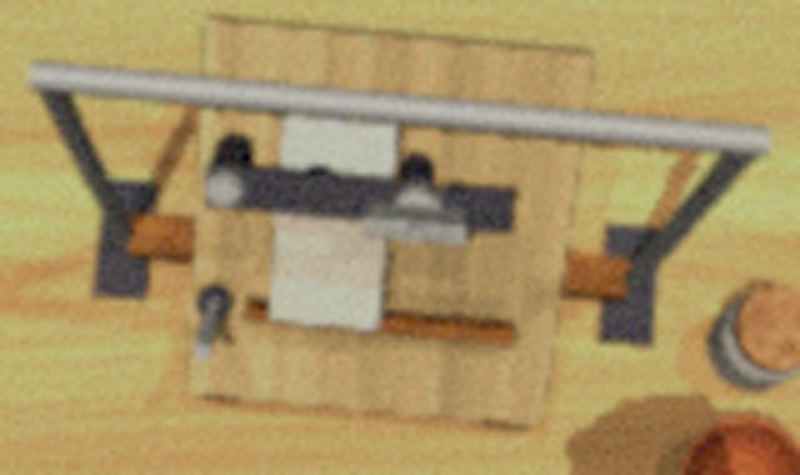

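View pics/sb.png

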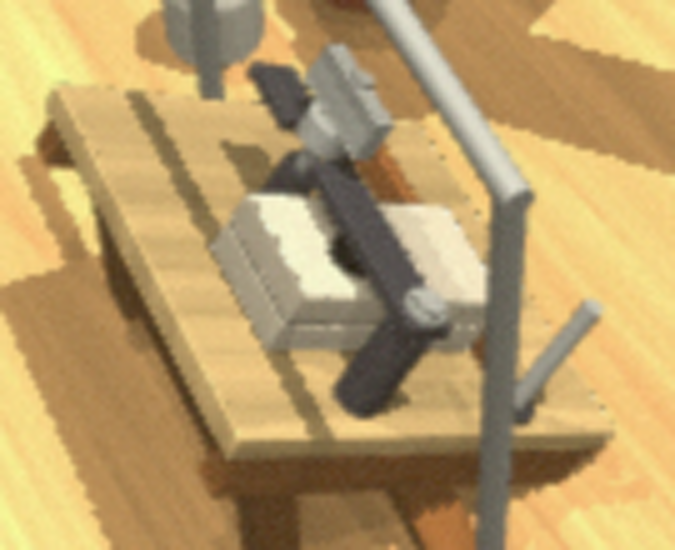

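```bash
cat > h.py <<'E'
import numpy as np
np.set_printoptions(precision=4,suppress=True)
from cell import monitor, viewer, robot
import cv2
from scipy.spatial.transform import Rotation as Ro
def ray(P,uv):
    K=P["camera_matrix"]; d=cv2.undistortPoints(np.array([[uv]],float),K,np.array([P["k1"],0,0,0,0.]))[0,0]
    R=P["R"]; v=R.T@np.array([*d,1]); return -R.T@P["t"],v/np.linalg.norm(v)
def tri(r):
    A=np.zeros((3,3));b=np.zeros(3)
    for c,v in r: M=np.eye(3)-np.outer(v,v);A+=M;b+=M@c
    X=np.linalg.solve(A,b); return X,[np.linalg.norm(np.cross(X-c,v)) for c,v in r]
def proj(P,X):
    p=P["R"]@np.asarray(X)+P["t"];s=p[:2]/p[2];s=s*(1+P["k1"]*(s@s));K=P["camera_matrix"];return s*K[0,0]+K[:2,2]
E
python3 - <<'E'
from h import *
T=viewer.camera_params("top");S=viewer.camera_params("scene")
t=lambda u,v:ray(T,(250+u/5,140+v/5)); s=lambda u,v:ray(S,(240+u/5,180+v/5))
pts=dict(pintop=(t(225,185),s(425,303)),grip=(t(416,228),s(350,103)),end=(t(515,208),s(277,72)),railR=(t(36,76),s(513,192)),railL=(t(766,140),ray(S,(274,117))),deck_far_r=(t(207,18),s(232,448)),deck_far_l=(t(592,50),s(52,95)),deck_near_r=(t(195,395),s(612,432)))
X={}
for k,r in pts.items():
    X[k],e=tri(r); print(k,X[k],np.array(e)*1000)
d=X['railL']-X['railR'];print(np.linalg.norm(d),np.degrees(np.arctan2(-d[0],d[1])))
d=X['end']-X['pintop'];print(d,np.linalg.norm(d),np.degrees(np.arctan2(-d[0],d[1])))
d=X['deck_far_l']-X['deck_far_r'];print(np.linalg.norm(d),np.degrees(np.arctan2(-d[0],d[1])))
E
```

```text
pintop [0.5975 0.0853 0.2041] [0.5363 0.5363]
grip [ 0.5635 -0.037   0.2185] [1.1059 1.1059]
end [ 0.5776 -0.1004  0.1929] [3.0987 3.0987]
railR [0.611  0.1746 0.4062] [1.3603 1.3603]
railL [ 0.5646 -0.2156  0.3881] [4.429 4.429]
deck_far_r [0.7184 0.095  0.1845] [0.7216 0.7216]
deck_far_l [ 0.6877 -0.1597  0.1847] [0.5949 0.5949]
deck_near_r [0.4866 0.1186 0.0219] [0.0884 0.0884]
0.39333452153604304 173.2264196588487
[-0.02   -0.1857 -0.0112] 0.18707872140849427 173.8586096008946
0.2565912533463853 173.1405060611229
```

```bash
cat >> h.py <<'E'
YAW=np.radians(-6.6)
B=(Ro.from_euler('z',YAW)*Ro.from_euler('y',-np.radians(35))).as_matrix() # cols: upslope, sideways, normal
PIN=np.array([0.605,0.0844,0.1935])
def toolR(a=0):  # tool square to deck, jaw along upslope, turned a (deg, about tool z)
    return np.c_[B[:,1],B[:,0],-B[:,2]]@Ro.from_euler('z',a,degrees=True).as_matrix()
def delta(p,R,s=None):
    s=s or monitor.observe(); R0=Ro.from_euler('xyz',s["tool_rot"]).as_matrix()
    print("d mm",R0.T@(p-s["tool_pos"])*1000,"rot deg",Ro.from_matrix(R0.T@R).as_rotvec(degrees=True))
E
python3 - <<'E'
from h import *
T=viewer.camera_params("top");S=viewer.camera_params("scene")
t=lambda u,v:ray(T,(250+u/5,140+v/5)); s=lambda u,v:ray(S,(240+u/5,180+v/5))
for k,r in dict(posttop=(t(203,352),s(592,305)),postbase=(t(213,295),s(522,412))).items():
    X,e=tri(r);print(k,X,e,"in pin frame",B.T@(X-PIN))
for k,P,uv,z in(("cone",T,(237,218),.03),("jar",T,(403,205),.09),("bowl",T,(400,236),.05)):
    c,v=ray(P,uv);print(k,c+v*(z-c[2])/v[2])
N=PIN+B@[0,-.125,.035];print("nut",N,"bar end",PIN+B@[0,-.172,0])
print(toolR())
delta(N+B@[0,0,.13],toolR())
E
```

```text
posttop [0.4991 0.1042 0.1456] [np.float64(0.0005865019747501273), np.float64(0.0005865019747502403)] in pin frame [-0.1155  0.0075  0.0224]
postbase [0.5473 0.1035 0.0793] [np.float64(0.0036130217286276826), np.float64(0.003613021728627901)] in pin frame [-0.1143  0.0123 -0.0594]
cone [0.495  0.3066 0.03  ]
jar [ 0.5148 -0.2856  0.09  ]
bowl [ 0.41   -0.2767  0.05  ]
nut [ 0.5707 -0.0375  0.2222] bar end [ 0.5852 -0.0865  0.1935]
[[ 0.1149  0.8137  0.5698]
 [ 0.9934 -0.0942 -0.0659]
 [ 0.      0.5736 -0.8192]]
d mm [ 448.1295 -308.8712 -102.0369] rot deg [-31.654   18.5631 -59.0437]
```

Call:
move_arm(
  deltas=[
    {"x":0.045,"y":-0.031,"z":-0.03,"wx":-3.2,"wy":1.9,"wz":-5.9,"hand":1},
    {"x":0.09,"y":-0.062,"z":-0.05,"wx":-6.4,"wy":3.7,"wz":-11.8,"hand":1},
    {"x":0.135,"y":-0.093,"z":-0.07,"wx":-9.5,"wy":5.6,"wz":-17.7,"hand":1},
    {"x":0.18,"y":-0.124,"z":-0.08,"wx":-12.7,"wy":7.4,"wz":-23.6,"hand":1},
    {"x":0.225,"y":-0.155,"z":-0.09,"wx":-15.8,"wy":9.3,"wz":-29.5,"hand":1},
    {"x":0.27,"y":-0.186,"z":-0.1,"wx":-19,"wy":11.1,"wz":-35.4,"hand":1},
    {"x":0.315,"y":-0.216,"z":-0.1,"wx":-22.2,"wy":13,"wz":-41.3,"hand":1},
    {"x":0.36,"y":-0.247,"z":-0.1,"wx":-25.3,"wy":14.9,"wz":-47.2,"hand":1},
  ],
)

```text
time: 1.1
tool_pos: [0.4393, -0.1183, 0.3269]
tool_rot: [2.644, -0.052, 1.249]
contact_force: [0.6, -0.9, -1.0]
opening: 0.0922
```

Run:
```python
from h import *
s=monitor.observe();print(s["tool_pos"],s["qpos"])
N=PIN+B@[0,-.125,.035]
delta(N+B@[0,0,.13],toolR())
```

```text
[ 0.4393 -0.1183  0.3269] [-0.5372 -0.1408  1.9036  0.1878  0.9078 -0.2825]
d mm [102.8636  21.2516  15.6863] rot deg [ -6.1514   3.6791 -11.6391]
```

Call:
move_arm(
  deltas=[
    {"x":0.05,"y":0.01,"z":0.008,"wx":-3,"wy":1.8,"wz":-5.8},
    {"x":0.103,"y":0.021,"z":0.016,"wx":-6.2,"wy":3.7,"wz":-11.6},
    {"x":0.103,"y":0.021,"z":0.016,"wx":-6.2,"wy":3.7,"wz":-11.6},
    {"x":0.103,"y":0.021,"z":0.016,"wx":-6.2,"wy":3.7,"wz":-11.6},
  ],
)

```text
schema error: expected keys x, y, z, wx, wy, wz, hand
```

Run:
```python
from h import *
N=PIN+B@[0,-.125,.035]
s=monitor.observe();print(s["tool_pos"],s["qpos"]);delta(N+B@[0,0,.13],toolR(),s)
P=viewer.camera_params("wrist");im=viewer.read_camera("wrist")[:,:,::-1]
cv2.imwrite("pics/w1.png",im)
print(P,B.T@(-P["R"].T@P["t"]-PIN))
for q in([0,0,.013],[0,-.125,.035],[0,-.125,.049],[0,-.188,.005]):print(q,proj(P,PIN+B@q))
```

```text
[ 0.4393 -0.1183  0.3269] [-0.5372 -0.1408  1.9036  0.1878  0.9078 -0.2825]
d mm [102.8636  21.2516  15.6863] rot deg [ -6.1514   3.6791 -11.6391]
{'camera_matrix': array([[355.896 ,   0.    , 318.5895],
       [  0.    , 355.896 , 200.7653],
       [  0.    ,   0.    ,   1.    ]]), 'k1': -0.006634137562483349, 'R': array([[ 0.8258, -0.3014,  0.4767],
       [-0.4251, -0.8881,  0.1749],
       [ 0.3706, -0.3471, -0.8615]]), 't': array([-0.5541,  0.0498,  0.2488])} [-0.008  -0.1452  0.3428]
[0, 0, 0.013] [ 333.3531 -125.7504]
[0, -0.125, 0.035] [361.9816  48.5441]
[0, -0.125, 0.049] [362.2554  47.1502]
[0, -0.188, 0.005] [372.951  123.0775]
```

View pics/w1.png

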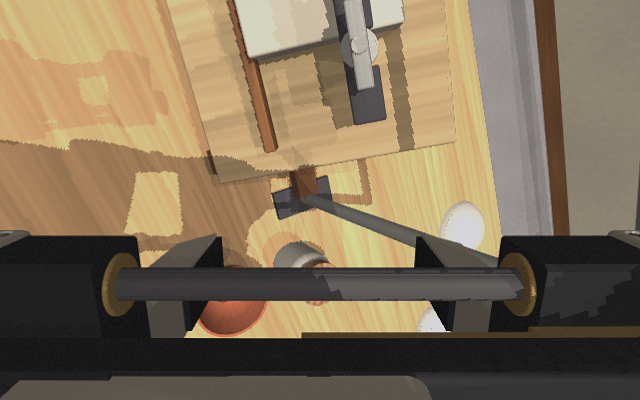

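The wrist view shows the grip centre at (358,43) and the bar end at (372,122). My model predicted (362,48) and (373,123), so it agrees to about 5 mm. The move was refused because I left out "hand", so I'm repeating it.

Call:
move_arm(
  deltas=[
    {"x":0.05,"y":0.01,"z":0.008,"wx":-3,"wy":1.8,"wz":-5.8,"hand":1},
    {"x":0.103,"y":0.021,"z":0.016,"wx":-6.2,"wy":3.7,"wz":-11.6,"hand":1},
    {"x":0.103,"y":0.021,"z":0.016,"wx":-6.2,"wy":3.7,"wz":-11.6,"hand":1},
    {"x":0.103,"y":0.021,"z":0.016,"wx":-6.2,"wy":3.7,"wz":-11.6,"hand":1},
  ],
)

```text
time: 1.65
tool_pos: [0.4961, -0.0306, 0.3277]
tool_rot: [2.533, -0.002, 1.452]
contact_force: [-1.2, -0.0, 0.6]
opening: 0.0918
```

Run:
```python
from h import *
N=PIN+B@[0,-.125,.035]
s=monitor.observe();print(s["tool_pos"],s["qpos"]);delta(N+B@[0,0,.13],toolR(),s)
P=viewer.camera_params("wrist");im=viewer.read_camera("wrist")[:,:,::-1]
cv2.imwrite("pics/w2.png",im)
np.save("w2.npy",P,allow_pickle=True)
print(B.T@(-P["R"].T@P["t"]-PIN))
for q in([0,0,.013],[0,-.125,.035],[0,-.125,.049],[0,-.093,.049],[0,-.157,.049],[0,-.188,.005]):print(q,proj(P,PIN+B@q))
```

```text
[ 0.4961 -0.0306  0.3277] [-0.2744 -0.0998  1.9173  0.1359  0.7263 -0.2292]
d mm [ 1.7195  0.8086 -0.5817] rot deg [-0.1524  0.0361 -0.2128]
[-0.0003 -0.0582  0.3232]
[0, 0, 0.013] [319.7564  30.8444]
[0, -0.125, 0.035] [320.1515 189.0902]
[0, -0.125, 0.049] [320.1764 193.0799]
[0, -0.093, 0.049] [320.0827 152.6782]
[0, -0.157, 0.049] [320.2646 231.1917]
[0, -0.188, 0.005] [320.2561 246.1186]
```

View pics/w2.png

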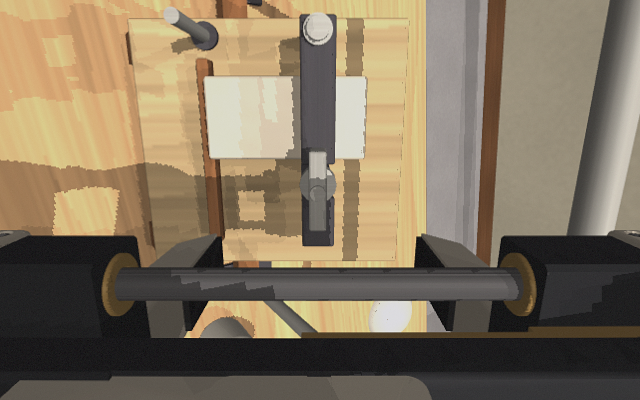

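The grip runs from (317,152) to (317,230) and the pin is at (318,30), which matches the model to about 2 mm. Next I descend along the nut axis.

Call:
move_arm(
  deltas=[
    {"x":0.002,"y":-0.0005,"z":0.03,"wx":-0.15,"wy":0,"wz":-0.2,"hand":0.7},
    {"x":0.002,"y":-0.0005,"z":0.06,"wx":-0.15,"wy":0,"wz":-0.2,"hand":0.6},
    {"x":0.002,"y":-0.0005,"z":0.085,"wx":-0.15,"wy":0,"wz":-0.2,"hand":0.6},
    {"x":0.002,"y":-0.0005,"z":0.105,"wx":-0.15,"wy":0,"wz":-0.2,"hand":0.6},
    {"x":0.002,"y":-0.0005,"z":0.12,"wx":-0.15,"wy":0,"wz":-0.2,"hand":0.6},
    {"x":0.002,"y":-0.0005,"z":0.13,"wx":-0.15,"wy":0,"wz":-0.2,"hand":0.6},
    {"x":0.002,"y":-0.0005,"z":0.139,"wx":-0.15,"wy":0,"wz":-0.2,"hand":0.6},
    {"x":0.002,"y":-0.0005,"z":0.139,"wx":-0.15,"wy":0,"wz":-0.2,"hand":0.6},
  ],
)

```text
time: 2.7
tool_pos: [0.5753, -0.0378, 0.2135]
tool_rot: [2.53, 0.0, 1.455]
contact_force: [-0.7, -0.9, -0.4]
opening: 0.0552
```

Run:
```python
from h import *
N=PIN+B@[-.0015,-.125,.035]
s=monitor.observe();print(B.T@(s["tool_pos"]-N),s["qpos"],s["contact_force"],s["torque"],s["opening"]);delta(N+B@[0,0,-.01],toolR(),s)
```

```text
[ 0.0003  0.0001 -0.0097] [-0.2372  0.1872  1.9615  0.1827  0.3907 -0.2689] [-0.7255 -0.9197 -0.4159] [0.0041 0.2584 0.0094] 0.05520073141893206
d mm [-0.1446 -0.2901  0.2522] rot deg [ 0.0363  0.0396 -0.0278]
```

Call:
move_arm(
  deltas=[
    {"x":0,"y":0,"z":0,"wx":0,"wy":0,"wz":0,"hand":0},
    {"x":0,"y":0,"z":0,"wx":0,"wy":0,"wz":0,"hand":0},
    {"x":0,"y":0,"z":0,"wx":0,"wy":0,"wz":0,"hand":0},
    {"x":0,"y":0,"z":0,"wx":0,"wy":0,"wz":0,"hand":0},
    {"x":0,"y":0,"z":0,"wx":0,"wy":0,"wz":0,"hand":0},
    {"x":0,"y":0,"z":0,"wx":0,"wy":0,"wz":0,"hand":0},
  ],
  grip_force=40,
)

```text
time: 3.45
tool_pos: [0.5743, -0.0375, 0.2136]
tool_rot: [2.531, 0.0, 1.455]
contact_force: [-8.2, 0.2, 5.1]
opening: 0.0135
```

Run:
```python
from h import *
N=PIN+B@[-.0015,-.125,.035]
s=monitor.observe();print(B.T@(s["tool_pos"]-N),"F",B.T@s["contact_force"],"M",B.T@s["torque"],s["opening"])
```

```text
[-0.0005  0.0004 -0.0091] F [-3.7749 -0.7288  8.9125] M [-0.1062  0.924  -0.063 ] 0.013530805035887031
```

Call:
move_arm(
  deltas=[
    {"x":0,"y":0,"z":0,"wx":0,"wy":0,"wz":-3,"hand":0},
    {"x":0,"y":0,"z":0,"wx":0,"wy":0,"wz":-7,"hand":0},
    {"x":0,"y":0,"z":0,"wx":0,"wy":0,"wz":-7,"hand":0},
  ],
)

```text
time: 3.82
tool_pos: [0.5744, -0.0375, 0.2137]
tool_rot: [2.534, 0.068, 1.554]
contact_force: [-8.7, 0.2, 5.7]
opening: 0.0142
```

Run:
```python
from h import *
N=PIN+B@[-.0015,-.125,.035]
s=monitor.observe();print(B.T@(s["tool_pos"]-N),"F",B.T@s["contact_force"],"M",B.T@s["torque"],s["opening"]);delta(N,toolR(0),s);print(s["joint_efforts"])
```

```text
[-0.0003  0.0004 -0.0091] F [-3.829  -0.7884  9.6656] M [-0.0956  0.8386 -1.0713] 0.014209171901036328
d mm [-0.4372  0.2678 -9.0769] rot deg [-0.0018 -0.0006  6.8363]
[  0.7894 -30.4005 -24.757   -0.4667  -3.5889  -1.2886]
```

The counter-clockwise turn meets 1.07 N m, against about 0.15 N m for a free nut, so that way is blocked. I'll try clockwise.

Call:
move_arm(
  deltas=[
    {"x":0,"y":0,"z":0,"wx":0,"wy":0,"wz":7,"hand":0},
    {"x":0,"y":0,"z":0,"wx":0,"wy":0,"wz":13,"hand":0},
    {"x":0,"y":0,"z":0,"wx":0,"wy":0,"wz":19,"hand":0},
    {"x":0,"y":0,"z":0,"wx":0,"wy":0,"wz":19,"hand":0},
  ],
)

```text
time: 4.32
tool_pos: [0.574, -0.0374, 0.2134]
tool_rot: [2.542, -0.12, 1.282]
contact_force: [-10.4, 0.6, 5.4]
opening: 0.0138
```

Run:
```python
from h import *
N=PIN+B@[-.0015,-.125,.035]
s=monitor.observe();print(B.T@(s["tool_pos"]-N),"F",B.T@s["contact_force"],"M",B.T@s["torque"],s["opening"]);delta(N,toolR(0),s);print(s["joint_efforts"])
```

```text
[-0.0009  0.0004 -0.0091] F [-5.4564 -0.5596 10.4309] M [-0.1381  0.9793 -0.1178] 0.013814047936949528
d mm [-0.2112  0.9361 -9.0951] rot deg [ -0.0639   0.0241 -12.0855]
[  0.3121 -30.2103 -25.461    0.4409  -3.8849   0.3297]
```

Call:
move_arm(
  deltas=[
    {"x":0,"y":0,"z":0,"wx":0,"wy":0,"wz":8,"hand":0},
    {"x":0,"y":0,"z":0,"wx":0,"wy":0,"wz":16,"hand":0},
    {"x":0,"y":0,"z":0,"wx":0,"wy":0,"wz":24,"hand":0},
    {"x":0,"y":0,"z":0,"wx":0,"wy":0,"wz":32,"hand":0},
    {"x":0,"y":0,"z":0,"wx":0,"wy":0,"wz":40,"hand":0},
    {"x":0,"y":0,"z":0,"wx":0,"wy":0,"wz":48,"hand":0},
    {"x":0,"y":0,"z":0,"wx":0,"wy":0,"wz":56,"hand":0},
    {"x":0,"y":0,"z":0,"wx":0,"wy":0,"wz":56,"hand":0},
  ],
)

```text
time: 5.32
tool_pos: [0.573, -0.0362, 0.2125]
tool_rot: [2.889, -0.558, 0.34]
contact_force: [-13.0, 6.2, 5.8]
opening: 0.0135
```

Run:
```python
from h import *
N=PIN+B@[-.0015,-.125,.035]
s=monitor.observe();print(B.T@(s["tool_pos"]-N),"F",B.T@s["contact_force"],"M",B.T@s["torque"],s["opening"]);delta(N,toolR(0),s);print(s["joint_efforts"],s["qpos"])
```

```text
[-0.0023  0.0015 -0.0091] F [-7.8066  4.64   12.5896] M [ 0.5627  1.1669 -0.1289] 0.013492722601011716
d mm [ 1.5228  2.2611 -9.113 ] rot deg [ -0.2366   0.0602 -68.0879]
[ -2.9901 -29.6919 -27.273   -0.0508  -4.8875   0.475 ] [-0.2357  0.1852  1.9647  0.1832  0.3941  0.9197]
```

Call:
move_arm(
  deltas=[
    {"x":0,"y":0,"z":0,"wx":0,"wy":0,"wz":4,"hand":0},
    {"x":0,"y":0,"z":0,"wx":0,"wy":0,"wz":7,"hand":0},
    {"x":0,"y":0,"z":0,"wx":0,"wy":0,"wz":7,"hand":0},
  ],
)

```text
time: 5.7
tool_pos: [0.573, -0.036, 0.2126]
tool_rot: [2.963, -0.583, 0.203]
contact_force: [-12.5, 7.4, 6.6]
opening: 0.0139
```

Run:
```python
from h import *
N=PIN+B@[-.0015,-.125,.035]
s=monitor.observe();print(B.T@(s["tool_pos"]-N),"F",B.T@s["contact_force"],"M",B.T@s["torque"],s["opening"]);delta(N,toolR(0),s);print(s["joint_efforts"],s["qpos"])
```

```text
[-0.0022  0.0017 -0.0091] F [-7.1275  5.8685 13.0053] M [0.9472 1.3738 0.8907] 0.013948660548049802
d mm [ 1.698   2.1864 -9.0937] rot deg [ -0.2351   0.0868 -74.8415]
[ -4.4539 -29.8447 -26.9429   0.7895  -5.0217   1.2207] [-0.2352  0.1852  1.9644  0.1819  0.3943  1.0392]
```

The stop shows at about 75°, with 0.89 N m on the tool. I'll release and retract.

Call:
move_arm(
  deltas=[
    {"x":0,"y":0,"z":0,"wx":0,"wy":0,"wz":-3,"hand":0.1},
    {"x":0,"y":0,"z":0,"wx":0,"wy":0,"wz":-3,"hand":0.6},
    {"x":0,"y":0,"z":0,"wx":0,"wy":0,"wz":-3,"hand":0.6},
    {"x":0,"y":0,"z":0,"wx":0,"wy":0,"wz":-3,"hand":0.6},
    {"x":0,"y":0,"z":-0.03,"wx":0,"wy":0,"wz":-3,"hand":0.6},
    {"x":0,"y":0,"z":-0.07,"wx":0,"wy":0,"wz":-3,"hand":0.6},
    {"x":0,"y":0,"z":-0.12,"wx":0,"wy":0,"wz":-3,"hand":0.4},
    {"x":0,"y":0,"z":-0.12,"wx":0,"wy":0,"wz":-3,"hand":0},
  ],
)

```text
time: 6.7
tool_pos: [0.5071, -0.03, 0.3159]
tool_rot: [2.923, -0.584, 0.264]
contact_force: [0.6, -0.7, -0.2]
opening: 0.0394
```

Run:
```python
from h import *
s=monitor.observe();print(B.T@(s["tool_pos"]-PIN),B.T@s["contact_force"],s["opening"],s["qpos"]);delta(PIN+B@[.028,-.174,.1],toolR(90),s)
P=viewer.camera_params("wrist");im=viewer.read_camera("wrist")[:,:,::-1]
cv2.imwrite("pics/w3.png",im)
```

```text
[ 0.0013 -0.1249  0.1485] [ 0.4285 -0.654  -0.5105] 0.03943066888431117 [-0.2635 -0.0708  1.931   0.1356  0.6717  1.0292]
d mm [ 9.8135 54.776  48.8403] rot deg [ 0.1694 -0.4609 17.9986]
```

View pics/w3.png

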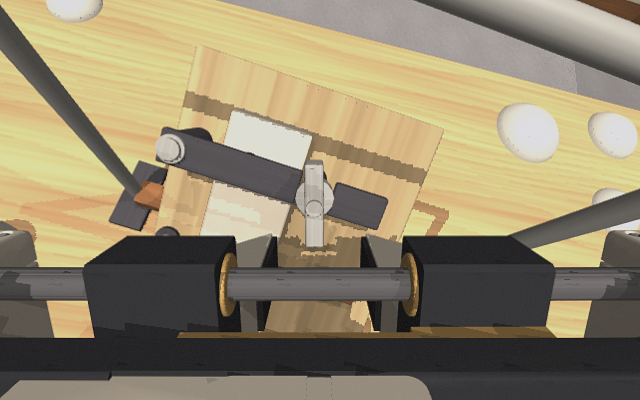

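The nut is now clearly across the bar and the bar is still in place. The camera should face downslope, away from the rail, so I'll turn the tool to -90°.

Call:
move_arm(
  deltas=[
    {"x":0,"y":0,"z":0,"wx":0,"wy":0,"wz":-10,"hand":0},
    {"x":0,"y":0,"z":0,"wx":0,"wy":0,"wz":-20,"hand":0},
    {"x":0,"y":0,"z":0,"wx":0,"wy":0,"wz":-30,"hand":0},
    {"x":0,"y":0,"z":0,"wx":0,"wy":0,"wz":-40,"hand":0},
    {"x":0,"y":0,"z":0,"wx":0,"wy":0,"wz":-50,"hand":0},
    {"x":0,"y":0,"z":0,"wx":0,"wy":0,"wz":-60,"hand":0},
    {"x":0,"y":0,"z":0,"wx":0,"wy":0,"wz":-70,"hand":0},
    {"x":0,"y":0,"z":0,"wx":0,"wy":0,"wz":-80,"hand":0},
  ],
  grip_force=20,
)

```text
time: 7.75
tool_pos: [0.5068, -0.0298, 0.31]
tool_rot: [2.538, 0.083, 1.574]
contact_force: [-1.1, -0.3, 0.3]
opening: 0.0007
```

Call:
move_arm(
  deltas=[
    {"x":0,"y":0,"z":0,"wx":0,"wy":0,"wz":-10,"hand":0},
    {"x":0,"y":0,"z":0,"wx":0,"wy":0,"wz":-20,"hand":0},
    {"x":0,"y":0,"z":0,"wx":0,"wy":0,"wz":-30,"hand":0},
    {"x":0,"y":0,"z":0,"wx":0,"wy":0,"wz":-40,"hand":0},
    {"x":0,"y":0,"z":0,"wx":0,"wy":0,"wz":-50,"hand":0},
    {"x":0,"y":0,"z":0,"wx":0,"wy":0,"wz":-60,"hand":0},
    {"x":0,"y":0,"z":0,"wx":0,"wy":0,"wz":-70,"hand":0},
    {"x":0,"y":0,"z":0,"wx":0,"wy":0,"wz":-80,"hand":0},
  ],
)

```text
time: 8.75
tool_pos: [0.5068, -0.0298, 0.31]
tool_rot: [3.121, 0.609, 2.99]
contact_force: [-0.2, -0.7, -0.4]
opening: 0.0001
```

Run:
```python
from h import *
s=monitor.observe();print(B.T@(s["tool_pos"]-PIN),B.T@s["contact_force"],s["opening"],s["qpos"])
for z in(.1,-.007):delta(PIN+B@[.033,-.174,z],toolR(-90),s)
```

```text
[-0.0023 -0.1247  0.1439] [-0.3374 -0.6832 -0.2916] 5.1398179558605856e-05 [-0.2633 -0.0622  1.9346  0.1358  0.67   -1.7693]
d mm [-36.8605 -48.1957  43.7996] rot deg [-0.0198 -0.1176 -1.7147]
d mm [-37.0795 -48.1555 150.7993] rot deg [-0.0198 -0.1176 -1.7147]
```

Call:
move_arm(
  deltas=[
    {"x":-0.018,"y":-0.023,"z":0,"wx":0,"wy":0,"wz":-1,"hand":0},
    {"x":-0.037,"y":-0.046,"z":0.02,"wx":0,"wy":0,"wz":-1.7,"hand":0},
    {"x":-0.037,"y":-0.046,"z":0.05,"wx":0,"wy":0,"wz":-1.7,"hand":0},
    {"x":-0.037,"y":-0.046,"z":0.08,"wx":0,"wy":0,"wz":-1.7,"hand":0},
    {"x":-0.037,"y":-0.046,"z":0.1,"wx":0,"wy":0,"wz":-1.7,"hand":0},
    {"x":-0.037,"y":-0.046,"z":0.1,"wx":0,"wy":0,"wz":-1.7,"hand":0},
  ],
)

```text
time: 9.5
tool_pos: [0.5867, -0.0866, 0.2469]
tool_rot: [3.137, 0.606, 3.019]
contact_force: [-0.2, 0.5, 1.3]
opening: 0.0006
```

Run:
```python
from h import *
s=monitor.observe();print(B.T@(s["tool_pos"]-PIN),B.T@s["contact_force"],s["opening"],s["qpos"])
for z in(-.007,):delta(PIN+B@[.032,-.172,z],toolR(-90),s)
P=viewer.camera_params("wrist");im=viewer.read_camera("wrist")[:,:,::-1]
cv2.imwrite("pics/w4.png",im)
for q in([-.0165,-.188,.005],[.0135,-.188,.005]): print(proj(P,PIN+B@q))
```

```text
[ 0.0318 -0.1719  0.0429] [0.5873 0.4338 1.1914] 0.0006034374318514555 [-0.3471  0.1733  1.8668  0.2658  0.5234 -1.9876]
d mm [-0.3904 -0.0834 49.9332] rot deg [ 0.0218 -0.2733 -0.3698]
[289.5462 145.4555]
[290.9391 198.3413]
```

View pics/w4.png

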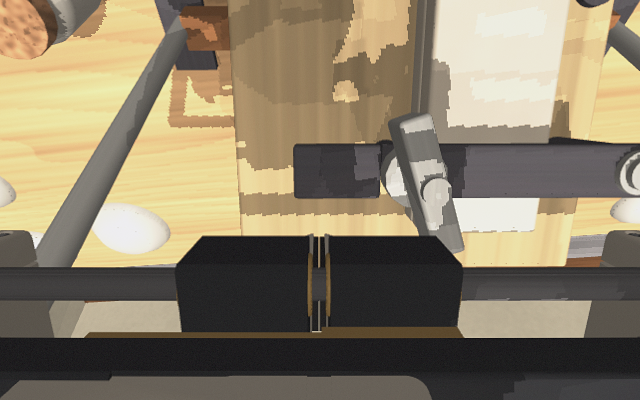

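The bar end corners are at (294,145) and (294,198), matching the prediction. The fingers sit upslope of the tab and clear of the nut, so I'll lower them beside it.

Call:
move_arm(
  deltas=[
    {"x":0,"y":0,"z":0.015,"wx":0,"wy":0,"wz":-0.4,"hand":0},
    {"x":0,"y":0,"z":0.03,"wx":0,"wy":0,"wz":-0.4,"hand":0},
    {"x":0,"y":0,"z":0.042,"wx":0,"wy":0,"wz":-0.4,"hand":0},
    {"x":0,"y":0,"z":0.05,"wx":0,"wy":0,"wz":-0.4,"hand":0},
    {"x":0,"y":0,"z":0.05,"wx":0,"wy":0,"wz":-0.4,"hand":0},
  ],
)

```text
time: 10.18
tool_pos: [0.6157, -0.09, 0.2088]
tool_rot: [-3.14, 0.611, 3.028]
contact_force: [-0.7, -0.1, 0.5]
opening: 0.0005
```

```bash
cat >> h.py <<'E'
def plan(ths,off=.0255,r=.172,z=-.007,s=None):
    s=s or monitor.observe();R0=Ro.from_euler('xyz',s["tool_rot"]).as_matrix()
    print(B.T@(s["tool_pos"]-PIN),"F",B.T@s["contact_force"],"q",s["qpos"])
    for th in ths:
        t=np.radians(th); out=np.array([-np.sin(t),-np.cos(t),0]); trail=np.array([np.cos(t),-np.sin(t),0])
        p=PIN+B@(r*out+off*trail+np.array([-.0015,0,z]))
        print(th,"d",R0.T@(p-s["tool_pos"])*1000,"rot",Ro.from_matrix(R0.T@toolR(-90+th)).as_rotvec(degrees=True))
E
python3 - <<'E'
from h import *
plan([-1,3,7,11,15,19,23,27,31])
E
```

```text
[ 0.0339 -0.172  -0.0051] F [-0.2955 -0.2151  0.7781] q [-0.3318  0.2726  1.8582  0.3006  0.4279 -2.0253]
-1 d [6.8988 0.4521 1.9472] rot [-0.022   0.0007 -0.9256]
3 d [18.9355 -1.1024  1.9476] rot [-0.022   0.0015  3.0744]
7 d [31.0513 -1.8134  1.9477] rot [-0.0219  0.0022  7.0744]
11 d [43.1872 -1.6775  1.9474] rot [-0.0218  0.003  11.0744]
15 d [55.284  -0.6954  1.9469] rot [-0.0217  0.0038 15.0744]
19 d [67.2829  1.1281  1.946 ] rot [-0.0216  0.0045 19.0744]
23 d [79.1253  3.7842  1.9448] rot [-0.0215  0.0053 23.0744]
27 d [90.7536  7.2599  1.9433] rot [-0.0214  0.0061 27.0744]
31 d [102.1112  11.5383   1.9415] rot [-0.0212  0.0068 31.0744]
```

Call:
move_arm(
  deltas=[
    {"x":0,"y":0,"z":0.003,"wx":0,"wy":0,"wz":0,"hand":0},
    {"x":0.007,"y":0,"z":0.003,"wx":0,"wy":0,"wz":-1,"hand":0},
    {"x":0.013,"y":-0.0005,"z":0.003,"wx":0,"wy":0,"wz":1,"hand":0},
    {"x":0.019,"y":-0.001,"z":0.003,"wx":0,"wy":0,"wz":3,"hand":0},
    {"x":0.025,"y":-0.0015,"z":0.003,"wx":0,"wy":0,"wz":5,"hand":0},
    {"x":0.031,"y":-0.002,"z":0.003,"wx":0,"wy":0,"wz":7,"hand":0},
    {"x":0.031,"y":-0.002,"z":0.003,"wx":0,"wy":0,"wz":7,"hand":0},
  ],
)

```text
time: 11.05
tool_pos: [0.5912, -0.0891, 0.1887]
tool_rot: [3.057, 0.605, 2.878]
contact_force: [-0.4, -0.4, 0.2]
opening: 0.0003
```

Run:
```python
from h import *
plan([7,11,15,20,25,30,35,40])
```

```text
[ 0.0023 -0.174  -0.0075] F [-0.1391 -0.3974  0.3453] q [-0.3494  0.2608  1.9451  0.3839  0.3623 -2.0034]
7 d [-0.4793  0.1914 -0.4517] rot [-0.0182 -0.0134  0.033 ]
11 d [11.5817 -1.1614 -0.4484] rot [-0.0187 -0.0127  4.033 ]
15 d [23.7077 -1.6697 -0.4454] rot [-0.0191 -0.0121  8.033 ]
20 d [38.8666 -1.1138 -0.4421] rot [-0.0197 -0.0112 13.033 ]
25 d [53.9193  0.7611 -0.4391] rot [-0.0202 -0.0104 18.033 ]
30 d [68.7514  3.9408 -0.4367] rot [-0.0207 -0.0095 23.033 ]
35 d [83.2499  8.4011 -0.4347] rot [-0.0211 -0.0086 28.033 ]
40 d [97.3045 14.1081 -0.4333] rot [-0.0216 -0.0077 33.033 ]
```

Run:
```python
from h import *
im=viewer.read_camera("wrist")[:,:,::-1]
cv2.imwrite("pics/w5.png",im)
```

```text
(no output)
```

View pics/w5.png

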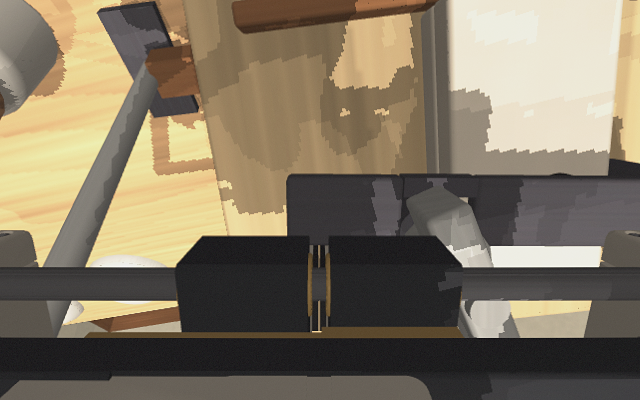

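The bar turns with the tool, staying parallel to the jaw with its end at (288,177), and the stud is leaving the notch. I'll keep pushing.

Call:
move_arm(
  deltas=[
    {"x":0.0115,"y":-0.001,"z":0,"wx":0,"wy":0,"wz":4,"hand":0},
    {"x":0.0237,"y":-0.0017,"z":0,"wx":0,"wy":0,"wz":8,"hand":0},
    {"x":0.0389,"y":-0.001,"z":0,"wx":0,"wy":0,"wz":13,"hand":0},
    {"x":0.054,"y":0.001,"z":0,"wx":0,"wy":0,"wz":18,"hand":0},
    {"x":0.0688,"y":0.004,"z":0,"wx":0,"wy":0,"wz":23,"hand":0},
    {"x":0.0832,"y":0.0085,"z":0,"wx":0,"wy":0,"wz":28,"hand":0},
    {"x":0.0973,"y":0.014,"z":0,"wx":0,"wy":0,"wz":33,"hand":0},
  ],
)

```text
time: 11.98
tool_pos: [0.5175, -0.0642, 0.1558]
tool_rot: [2.722, 0.422, 2.24]
contact_force: [1.3, -1.6, 0.3]
opening: 0.0003
```

Run:
```python
from h import *
plan([40,45,50,55,60,65,70,75])
```

```text
[-0.0788 -0.1577  0.0092] F [ 1.3558 -1.4069 -0.5661] q [-0.3712  0.1957  2.149   0.6204  0.282  -1.6856]
40 d [16.0962 -1.612  16.7252] rot [ 0.0547 -1.9514 -0.25  ]
45 d [31.1683 -3.246  17.2374] rot [-0.0305 -1.9525  4.7495]
50 d [46.3254 -3.5595 17.7535] rot [-0.1157 -1.9511  9.749 ]
55 d [61.452  -2.5499 18.2699] rot [-0.201  -1.9472 14.7485]
60 d [76.4331 -0.225  18.7824] rot [-0.2864 -1.9409 19.748 ]
65 d [91.1546  3.3974 19.2872] rot [-0.3718 -1.932  24.7475]
70 d [105.5046   8.2899  19.7804] rot [-0.4573 -1.9206 29.747 ]
75 d [119.3737  14.4152  20.2584] rot [-0.5429 -1.9066 34.7465]
```

q4 has reached its lower limit of 0.28 and the tool has lifted. I'm clear of the rail here, so I'll back off, tilt the tool 15° towards vertical and re-check the bar.

```bash
cat >> h.py <<'E'
TR=Ro.from_rotvec(np.radians(15)*B[:,1]).as_matrix()
def plan2(ths,off=.0255,r=.172,z=-.008,s=None,yaw=None):
    s=s or monitor.observe();R0=Ro.from_euler('xyz',s["tool_rot"]).as_matrix()
    print(B.T@(s["tool_pos"]-PIN),"F",B.T@s["contact_force"],"q",s["qpos"])
    for th in ths:
        t=np.radians(th); out=np.array([-np.sin(t),-np.cos(t),0]); trail=np.array([np.cos(t),-np.sin(t),0])
        p=PIN+B@(r*out+off*trail+np.array([-.0015,0,z]))
        print(th,"d",R0.T@(p-s["tool_pos"])*1000,"rot",Ro.from_matrix(R0.T@TR@toolR(-90+(yaw or th))).as_rotvec(degrees=True))
E
python3 - <<'E'
from h import *
plan2([20],z=.04,off=.04,yaw=25)
E
```

```text
[-0.0788 -0.1577  0.0092] F [ 1.3558 -1.4069 -0.5661] q [-0.3712  0.1957  2.149   0.6204  0.282  -1.6856]
20 d [-53.0721  22.7934 -32.6374] rot [  8.413   10.7404 -15.0082]
```

Call:
move_arm(
  deltas=[
    {"x":-0.012,"y":0.003,"z":-0.005,"wx":0,"wy":0,"wz":0,"hand":0},
    {"x":-0.025,"y":0.01,"z":-0.025,"wx":4,"wy":5,"wz":-7,"hand":0},
    {"x":-0.04,"y":0.016,"z":-0.033,"wx":8.4,"wy":10.7,"wz":-15,"hand":0},
    {"x":-0.053,"y":0.023,"z":-0.033,"wx":8.4,"wy":10.7,"wz":-15,"hand":0},
    {"x":-0.053,"y":0.023,"z":-0.033,"wx":8.4,"wy":10.7,"wz":-15,"hand":0},
  ],
)

```text
time: 12.6
tool_pos: [0.5444, -0.0842, 0.2137]
tool_rot: [2.99, 0.317, 2.57]
contact_force: [-0.2, -0.2, 0.2]
opening: 0.0001
```

Run:
```python
from h import *
plan2([20],z=.04,off=.04,yaw=25)
P=viewer.camera_params("wrist");im=viewer.read_camera("wrist")[:,:,::-1]
cv2.imwrite("pics/w6.png",im); import pickle; pickle.dump(P,open("w6.pkl","wb"))
```

```text
[-0.0218 -0.1745  0.04  ] F [-0.0628 -0.2213  0.2491] q [-0.3364  0.2226  1.7893  0.1056  0.7899 -1.421 ]
20 d [ 0.4564 -1.1471  0.1941] rot [0.0061 0.0777 0.2265]
```

View pics/w6.png

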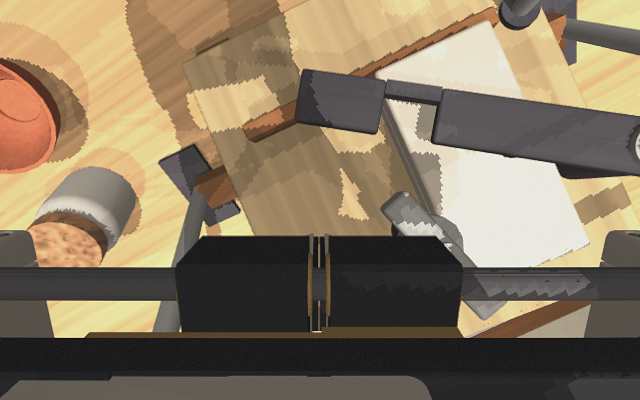

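The bar is off the nut, with its tab end between (302,70) and (296,122). I'll work out its angle.

Run:
```python
from h import *
import pickle;P=pickle.load(open("w6.pkl","rb"))
for uv in((302,70),(296,122),(299,96)):
    c,v=ray(P,uv);n=B[:,2];k=(.005-(c-PIN)@n)/(v@n);x=B.T@(c+k*v-PIN);print(x,np.degrees(np.arctan2(-x[0]-.0015,-x[1])),np.hypot(x[0],x[1]))
plan2([25],off=.033)
plan2([33,38,43,48,53,58,63,68])
```

```text
[-0.1193 -0.1463  0.005 ] 38.84215946812438 0.1888109680894944
[-0.0935 -0.1617  0.005 ] 29.64792578822805 0.18679425100220257
[-0.1065 -0.154   0.005 ] 34.277149927266336 0.1872058529334164
[-0.0233 -0.1742  0.0399] F [-0.6425  0.5288  0.479 ] q [-0.3365  0.2223  1.7918  0.1057  0.7896 -1.4213]
25 d [ 9.0043  0.7031 51.7102] rot [-0.0172 -0.0303  0.2222]
[-0.0233 -0.1742  0.0399] F [-0.6425  0.5288  0.479 ] q [-0.3365  0.2223  1.7918  0.1057  0.7896 -1.4213]
33 d [39.7803 -0.6253 59.3645] rot [-0.0193 -0.029   8.2222]
38 d [54.5175  0.1745 62.8681] rot [-0.0206 -0.0282 13.2222]
43 d [69.1646  2.2837 66.2023] rot [-0.0218 -0.0273 18.2222]
48 d [83.6099  5.6862 69.3416] rot [-0.0231 -0.0264 23.2222]
53 d [97.7437 10.3561 72.2622] rot [-0.0243 -0.0255 28.2222]
58 d [111.4583  16.2578  74.9419] rot [-0.0255 -0.0245 33.2222]
63 d [124.6493  23.3464  77.3603] rot [-0.0266 -0.0235 38.2222]
68 d [137.2164  31.568   79.4989] rot [-0.0278 -0.0224 43.2222]
```

```bash
cat >> h.py <<'E'
def pose(th,tilt=15,lean=0,yaw=None,off=.0255,r=.172,z=-.008):
    t=np.radians(th); out=np.array([-np.sin(t),-np.cos(t),0]); trail=np.array([np.cos(t),-np.sin(t),0])
    p=PIN+B@(r*out+off*trail+np.array([-.0015,0,z]))
    R=B@(Ro.from_euler('x',lean,degrees=True)*Ro.from_euler('y',tilt,degrees=True)).as_matrix()@B.T@toolR(-90+(th if yaw is None else yaw))
    return p,R
def clear(p,R):
    a=np.radians(72); d=np.array([np.sin(a),np.cos(a),0]); e=np.array([d[1],-d[0],0])
    m=[]
    for i in np.linspace(-.032,.032,9):
        for j in(-.007,.007):
            X=R.T@(PIN+B@(np.array([-.0015,-.125,.049])+i*d+j*e)-p)
            m.append(max(abs(X[1])-.095,abs(X[0])-.0375,X[2]+.066))
    return min(m)*1000
E
python3 - <<'E'
from h import *
for tilt in(8,15):
  for lean in(0,8,15):
    for yo in(-60,-30,0,30):
      print(tilt,lean,yo,np.round([clear(*pose(31,tilt,lean,31+yo,off=.034,r=.178,z=-.006))]+[clear(*pose(th,tilt,lean,th+yo,r=.176,z=-.006)) for th in(33,40,50,60,70,83)],1), B.T@(pose(31,tilt,lean)[1][:,2]))
E
```

```text
8 0 -60 [  6.8   5.5  19.4  39.4  60.9  83.6 114. ] [-0.1392  0.     -0.9903]
8 0 -30 [  4.6   4.6  10.5  33.7  56.8  79.1 105.8] [-0.1392  0.     -0.9903]
8 0 0 [-0.   0.4  0.7  8.8 27.4 43.3 54.6] [-0.1392  0.     -0.9903]
8 0 30 [-0.6 -1.2 -1.8 -2.4  3.4 26.1 56.5] [-0.1392  0.     -0.9903]
8 8 -60 [ 11.2   9.3  22.2  40.9  60.6  81.4 109.3] [-0.1392  0.1378 -0.9806]
8 8 -30 [ 9.8  7.7  9.7 31.2 52.6 73.3 98.1] [-0.1392  0.1378 -0.9806]
8 8 0 [ 6.2  5.   3.6  3.1 20.5 35.5 47.1] [-0.1392  0.1378 -0.9806]
8 8 30 [ 6.2  4.1  1.4 -2.4  3.1 23.9 51.8] [-0.1392  0.1378 -0.9806]
8 15 -60 [ 15.5  12.5  24.7  42.3  60.5  79.6 104.9] [-0.1392  0.2563 -0.9565]
8 15 -30 [14.7 11.6 10.8 29.2 49.  68.  90.6] [-0.1392  0.2563 -0.9565]
8 15 0 [12.5  9.5  5.5  2.2 14.3 28.1 39.2] [-0.1392  0.2563 -0.9565]
8 15 30 [12.5  9.5  5.1 -1.9  3.  22.1 47.4] [-0.1392  0.2563 -0.9565]
15 0 -60 [  2.    0.9  11.7  30.9  51.7  74.2 104.8] [-0.2588  0.     -0.9659]
15 0 -30 [-0.8 -1.   2.5 25.5 48.8 71.7 99.8] [-0.2588  0.     -0.9659]
15 0 0 [-8.7 -7.8 -6.9  3.2 22.8 40.  51.8] [-0.2588  0.     -0.9659]
15 0 30 [ -9.8 -10.9 -11.9 -12.4  -5.8  16.7  47.3] [-0.2588  0.     -0.9659]
15 8 -60 [ 6.7  4.1 14.8 32.5 51.2 71.3 98.9] [-0.2588  0.1344 -0.9565]
15 8 -30 [ 4.1  2.5  2.2 23.2 44.5 65.4 91.4] [-0.2588  0.1344 -0.9565]
15 8 0 [-3.  -2.8 -5.6 -2.4 15.8 31.9 43.2] [-0.2588  0.1344 -0.9565]
15 8 30 [ -3.1  -5.7  -8.8 -12.8  -6.3  13.8  41.4] [-0.2588  0.1344 -0.9565]
15 15 -60 [11.6  7.7 17.5 34.1 51.  69.  93.6] [-0.2588  0.25   -0.933 ]
15 15 -30 [ 8.9  6.4  4.6 21.4 40.8 59.7 83.2] [-0.2588  0.25   -0.933 ]
15 15 0 [ 2.1  1.  -2.5 -6.4  9.6 24.4 36.1] [-0.2588  0.25   -0.933 ]
15 15 30 [  3.5  -0.4  -5.2 -12.2  -6.5  11.5  36.1] [-0.2588  0.25   -0.933 ]
```

```bash
cat >> h.py <<'E'
def go(ths,off,z=-.006,tilt=15,lean=12,yo=-45,r=.178):
    s=monitor.observe();print(B.T@(s["tool_pos"]-PIN),"F",B.T@s["contact_force"],"q",s["qpos"])
    for th in ths:
        p,R=pose(th,tilt,lean,th+yo,off,r,z); print(th,"clr %.1f"%clear(p,R),end=" "); delta(p,R,s)
E
python3 - <<'E'
from h import *
for yo in(-45,-60,-75):
  for tilt,lean in((15,12),(12,12)):
    o=.015+.019*abs(np.sin(np.radians(yo)))+.0095*np.cos(np.radians(yo))
    print(yo,tilt,lean,o,np.round([clear(*pose(31,tilt,lean,31+yo,off=o+.006,r=.178,z=-.006))]+[clear(*pose(th,tilt,lean,th+yo,r=.178,z=-.006,off=o)) for th in(33,40,50,60,70,83)],1))
go([29],.041,z=.035,yo=-60)
E
```

```text
-45 15 12 0.0351525432638166 [10.3  7.8  6.7 25.3 44.9 64.9 91. ]
-45 12 12 0.0351525432638166 [11.9  9.6  9.8 28.9 48.8 69.1 95.1]
-60 15 12 0.036204482671904334 [11.4  9.5 13.3 30.4 48.1 67.  92.9]
-60 12 12 0.036204482671904334 [13.3 11.  16.4 34.  52.2 71.5 97.7]
-75 15 12 0.03581137162796624 [12.   9.5 14.9 29.3 46.2 62.7 86.6]
-75 12 12 0.03581137162796624 [13.2 10.9 17.6 32.7 50.2 67.3 91.8]
[-0.0233 -0.1742  0.0399] F [-0.6425  0.5288  0.479 ] q [-0.3365  0.2223  1.7918  0.1057  0.7896 -1.4213]
29 clr 45.0 d mm [ 23.4423 -12.2725  12.168 ] rot deg [-12.0968  -0.6938 -58.6894]
```

Call:
move_arm(
  deltas=[
    {"x":0.004,"y":-0.002,"z":0,"wx":-2,"wy":0,"wz":-10,"hand":0},
    {"x":0.008,"y":-0.004,"z":0,"wx":-4,"wy":0,"wz":-20,"hand":0},
    {"x":0.012,"y":-0.006,"z":0.003,"wx":-6,"wy":-0.2,"wz":-30,"hand":0},
    {"x":0.016,"y":-0.008,"z":0.006,"wx":-8,"wy":-0.4,"wz":-40,"hand":0},
    {"x":0.02,"y":-0.01,"z":0.009,"wx":-10,"wy":-0.5,"wz":-49,"hand":0},
    {"x":0.0234,"y":-0.0123,"z":0.012,"wx":-12.1,"wy":-0.7,"wz":-58.7,"hand":0},
    {"x":0.0234,"y":-0.0123,"z":0.012,"wx":-12.1,"wy":-0.7,"wz":-58.7,"hand":0},
  ],
)

```text
time: 13.52
tool_pos: [0.5221, -0.0833, 0.1923]
tool_rot: [-3.107, 0.394, -2.621]
contact_force: [0.9, -0.5, 0.2]
opening: 0.0003
```

Run:
```python
from h import *
go([29],.041,z=.035,yo=-60)
go([29],.041,z=-.006,yo=-60)
```

```text
[-0.0524 -0.1761  0.0352] F [ 0.8703 -0.4433 -0.3617] q [-0.4943  0.2376  1.8536  0.4223  0.8502 -2.8277]
29 clr 45.0 d mm [-0.7001  0.1584  0.1692] rot deg [ 0.0016 -0.0505 -0.1495]
[-0.0524 -0.1761  0.0352] F [ 0.8703 -0.4433 -0.3617] q [-0.4943  0.2376  1.8536  0.4223  0.8502 -2.8277]
29 clr 12.2 d mm [ -5.274  -12.4836  38.9024] rot deg [ 0.0016 -0.0505 -0.1495]
```

Call:
move_arm(
  deltas=[
    {"x":-0.0017,"y":-0.004,"z":0.013,"wx":0,"wy":0,"wz":0,"hand":0},
    {"x":-0.0034,"y":-0.008,"z":0.026,"wx":0,"wy":0,"wz":0,"hand":0},
    {"x":-0.0053,"y":-0.0125,"z":0.039,"wx":0,"wy":0,"wz":0,"hand":0},
    {"x":-0.0053,"y":-0.0125,"z":0.039,"wx":0,"wy":0,"wz":0,"hand":0},
  ],
)

```text
time: 14.02
tool_pos: [0.5476, -0.0853, 0.1587]
tool_rot: [-3.106, 0.394, -2.617]
contact_force: [0.6, 0.6, -0.8]
opening: 0.0001
```

Run:
```python
from h import *
go([29,34,39,44,49,54,59,64],.036,z=-.007,yo=-60)
```

```text
[-0.0507 -0.1751 -0.007 ] F [-0.0196  0.6569 -0.9156] q [-0.4714  0.3251  1.8378  0.4464  0.7772 -2.849 ]
29 clr 11.0 d mm [3.5129 4.3981 1.8449] rot deg [ 0.0162 -0.0468  0.0771]
34 clr 7.6 d mm [12.8248 16.2194  6.799 ] rot deg [ 0.0141 -0.0475  5.0771]
39 clr 11.5 d mm [20.9945 28.81   11.8715] rot deg [ 0.0121 -0.0481 10.0771]
44 clr 20.3 d mm [27.96   42.0741 17.0237] rot deg [ 0.01   -0.0487 15.0771]
49 clr 28.6 d mm [33.6681 55.9106 22.2164] rot deg [ 0.0078 -0.0492 20.0771]
54 clr 37.2 d mm [38.0755 70.2144 27.41  ] rot deg [ 0.0057 -0.0496 25.0771]
59 clr 46.1 d mm [41.1486 84.8766 32.5652] rot deg [ 0.0036 -0.05   30.0771]
64 clr 55.3 d mm [42.864  99.7855 37.6426] rot deg [ 0.0014 -0.0503 35.0771]
```

Call:
move_arm(
  deltas=[
    {"x":0.0035,"y":0.0044,"z":0.002,"wx":0,"wy":0,"wz":0,"hand":0},
    {"x":0.0128,"y":0.0162,"z":0.007,"wx":0,"wy":0,"wz":5,"hand":0},
    {"x":0.021,"y":0.0288,"z":0.0125,"wx":0,"wy":0,"wz":10,"hand":0},
    {"x":0.028,"y":0.0421,"z":0.018,"wx":0,"wy":0,"wz":15,"hand":0},
    {"x":0.0337,"y":0.056,"z":0.0235,"wx":0,"wy":0,"wz":20,"hand":0},
    {"x":0.0381,"y":0.0702,"z":0.029,"wx":0,"wy":0,"wz":25,"hand":0},
    {"x":0.0411,"y":0.0849,"z":0.0345,"wx":0,"wy":0,"wz":30,"hand":0},
    {"x":0.0429,"y":0.0998,"z":0.0395,"wx":0,"wy":0,"wz":35,"hand":0},
  ],
)

```text
time: 15.02
tool_pos: [0.4779, -0.0123, 0.1039]
tool_rot: [2.936, 0.343, 3.01]
contact_force: [-2.8, -4.1, 1.3]
opening: 0.0007
```

Run:
```python
from h import *
go([64,68,72,76,80,83,86],.036,z=-.009,yo=-60)
P=viewer.camera_params("wrist");im=viewer.read_camera("wrist")[:,:,::-1]
cv2.imwrite("pics/w7.png",im)
```

```text
[-0.1457 -0.1107 -0.0073] F [-1.1493 -4.4137  2.4082] q [-0.3777  0.2833  2.1186  0.5818  0.5302 -2.3279]
64 clr 54.8 d mm [-0.4687 -0.0058  1.6203] rot deg [-0.1364  0.1374 -0.0374]
68 clr 62.4 d mm [6.7785 9.6203 5.5562] rot deg [-0.1316  0.1421  3.9626]
72 clr 70.1 d mm [13.3216 19.7738  9.3994] rot deg [-0.1266  0.1467  7.9626]
76 clr 78.0 d mm [19.1285 30.4053 13.1311] rot deg [-0.1216  0.1512 11.9626]
80 clr 86.0 d mm [24.171  41.4631 16.733 ] rot deg [-0.1164  0.1555 15.9626]
83 clr 92.0 d mm [27.4363 50.0038 19.3389] rot deg [-0.1124  0.1587 18.9626]
86 clr 98.1 d mm [30.2487 58.7306 21.8547] rot deg [-0.1084  0.1619 21.9626]
```

View pics/w7.png

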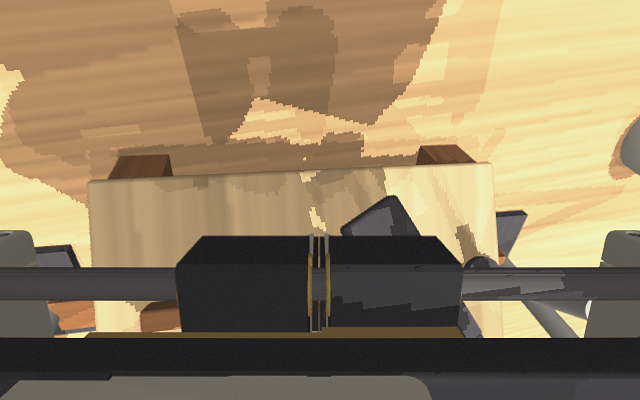

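The bar is following ahead of the tool, tab near (390,215), with a push of about 4.5 N. On to the stop.

Call:
move_arm(
  deltas=[
    {"x":0.0068,"y":0.0096,"z":0.0055,"wx":0,"wy":0,"wz":4,"hand":0},
    {"x":0.0133,"y":0.0198,"z":0.0094,"wx":0,"wy":0,"wz":8,"hand":0},
    {"x":0.0191,"y":0.0304,"z":0.0131,"wx":0,"wy":0,"wz":12,"hand":0},
    {"x":0.0218,"y":0.036,"z":0.015,"wx":0,"wy":0,"wz":14,"hand":0},
    {"x":0.0242,"y":0.0415,"z":0.0167,"wx":0,"wy":0,"wz":16,"hand":0},
    {"x":0.0242,"y":0.0415,"z":0.0167,"wx":0,"wy":0,"wz":16,"hand":0},
  ],
)

```text
time: 15.82
tool_pos: [0.464, 0.0341, 0.0884]
tool_rot: [2.85, 0.274, 2.731]
contact_force: [-0.3, -0.6, -0.2]
opening: 0.0004
```

Run:
```python
from h import *
go([80,81,82,83,84,85,86],.036,z=-.009,yo=-60)
```

```text
[-0.1703 -0.0661 -0.0091] F [-0.3388 -0.6174 -0.0415] q [-0.2664  0.2896  2.1817  0.6295  0.4336 -2.0112]
80 clr 86.0 d mm [ 0.1703 -0.2768 -0.0374] rot deg [-0.0361  0.1091  0.2262]
81 clr 88.0 d mm [2.031  2.1325 0.8452] rot deg [-0.0351  0.1094  1.2262]
82 clr 90.0 d mm [3.85   4.5769 1.7183] rot deg [-0.0342  0.1097  2.2262]
83 clr 92.0 d mm [5.6268 7.0556 2.5816] rot deg [-0.0332  0.11    3.2262]
84 clr 94.0 d mm [7.3607 9.5678 3.4349] rot deg [-0.0323  0.1103  4.2262]
85 clr 96.1 d mm [ 9.0513 12.1129  4.2779] rot deg [-0.0313  0.1106  5.2262]
86 clr 98.1 d mm [10.698  14.6899  5.1104] rot deg [-0.0304  0.1109  6.2262]
```

Call:
move_arm(
  deltas=[
    {"x":0.002,"y":0.0021,"z":0.0008,"wx":0,"wy":0,"wz":1,"hand":0},
    {"x":0.0038,"y":0.0046,"z":0.0017,"wx":0,"wy":0,"wz":2,"hand":0},
    {"x":0.0056,"y":0.0071,"z":0.0026,"wx":0,"wy":0,"wz":3,"hand":0},
    {"x":0.0056,"y":0.0071,"z":0.0026,"wx":0,"wy":0,"wz":3,"hand":0},
  ],
)

```text
time: 16.32
tool_pos: [0.4623, 0.0433, 0.0862]
tool_rot: [2.836, 0.257, 2.677]
contact_force: [-1.3, -1.9, 0.5]
opening: 0.0007
```

Run:
```python
from h import *
go([83,84,85,86],.036,z=-.009,yo=-60)
```

```text
[-0.1738 -0.0572 -0.0093] F [-0.6511 -2.0188  1.0091] q [-0.2418  0.2918  2.1887  0.6337  0.4176 -1.9405]
83 clr 92.0 d mm [ 0.0241 -0.2068 -0.2975] rot deg [-0.0235  0.0912  0.1264]
84 clr 94.0 d mm [1.891  2.2079 0.5567] rot deg [-0.0227  0.0914  1.1264]
85 clr 96.1 d mm [3.7164 4.6577 1.4007] rot deg [-0.0219  0.0916  2.1264]
86 clr 98.1 d mm [5.4998 7.1419 2.2341] rot deg [-0.0211  0.0918  3.1264]
```

Force is still only at friction level (2 N). I'll creep on until it rises.

Call:
move_arm(
  deltas=[
    {"x":0.001,"y":0.0011,"z":0.0003,"wx":0,"wy":0,"wz":0.5,"hand":0},
    {"x":0.0019,"y":0.0022,"z":0.0006,"wx":0,"wy":0,"wz":1,"hand":0},
    {"x":0.0028,"y":0.0034,"z":0.001,"wx":0,"wy":0,"wz":1.5,"hand":0},
    {"x":0.0028,"y":0.0034,"z":0.001,"wx":0,"wy":0,"wz":1.5,"hand":0},
  ],
)

```text
time: 16.82
tool_pos: [0.4615, 0.0476, 0.0855]
tool_rot: [2.829, 0.25, 2.651]
contact_force: [-1.2, -2.5, 0.6]
opening: 0.0003
```

Run:
```python
from h import *
go([84,85,86,87],.036,z=-.009,yo=-60)
```

```text
[-0.1753 -0.053  -0.0091] F [-0.4    -2.6714  1.0415] q [-0.2301  0.2921  2.1916  0.6339  0.4107 -1.9044]
84 clr 94.0 d mm [-0.8991 -1.042  -0.467 ] rot deg [-0.0297  0.0915 -0.3764]
85 clr 96.1 d mm [0.99   1.3592 0.3766] rot deg [-0.0289  0.0918  0.6236]
86 clr 98.1 d mm [2.8379 3.7959 1.2097] rot deg [-0.0281  0.092   1.6236]
87 clr 100.1 d mm [4.6441 6.2672 2.0319] rot deg [-0.0273  0.0923  2.6236]
```

Call:
move_arm(
  deltas=[
    {"x":0.001,"y":0.0013,"z":0.0003,"wx":0,"wy":0,"wz":0.5,"hand":0},
    {"x":0.0019,"y":0.0026,"z":0.0008,"wx":0,"wy":0,"wz":1,"hand":0},
    {"x":0.0028,"y":0.0038,"z":0.0012,"wx":0,"wy":0,"wz":1.6,"hand":0},
    {"x":0.0028,"y":0.0038,"z":0.0012,"wx":0,"wy":0,"wz":1.6,"hand":0},
  ],
)

```text
time: 17.32
tool_pos: [0.4609, 0.0521, 0.0849]
tool_rot: [2.823, 0.241, 2.624]
contact_force: [-2.0, -5.2, 0.4]
opening: 0.0005
```

Run:
```python
from h import *
go([85,86,87,88],.036,z=-.009,yo=-60)
```

```text
[-0.1766 -0.0486 -0.009 ] F [-0.8879 -5.3628  1.0979] q [-0.217   0.2927  2.1939  0.6326  0.403  -1.8636]
85 clr 96.1 d mm [-1.8053 -2.122  -0.782 ] rot deg [-0.0552  0.1156 -0.9915]
86 clr 98.1 d mm [0.1109 0.262  0.0491] rot deg [-0.0542  0.1161  0.0085]
87 clr 100.1 d mm [1.9864 2.6819 0.8695] rot deg [-0.0532  0.1165  1.0085]
88 clr 102.1 d mm [3.8206 5.1368 1.6788] rot deg [-0.0522  0.117   2.0085]
```

Force is rising (5.4 N). One more small step will confirm the stop.

Call:
move_arm(
  deltas=[
    {"x":0.001,"y":0.0013,"z":0.0003,"wx":0,"wy":0,"wz":0.5,"hand":0},
    {"x":0.0019,"y":0.0026,"z":0.0008,"wx":0,"wy":0,"wz":1,"hand":0},
    {"x":0.0019,"y":0.0026,"z":0.0008,"wx":0,"wy":0,"wz":1,"hand":0},
  ],
)

```text
time: 17.7
tool_pos: [0.4608, 0.0533, 0.0845]
tool_rot: [2.821, 0.239, 2.606]
contact_force: [-10.3, -22.5, 5.9]
opening: 0.0008
```

Run:
```python
from h import *
go([86,87],.036,z=-.009,yo=-60)
```

```text
[-0.1769 -0.0475 -0.0092] F [ -2.876  -23.4861   9.2095] q [-0.2105  0.2926  2.1959  0.6286  0.3951 -1.8372]
86 clr 98.1 d mm [-0.6064 -0.5924 -0.4277] rot deg [-0.2065  0.3144 -0.9729]
87 clr 100.1 d mm [1.313  1.7972 0.3796] rot deg [-0.2037  0.3162  0.0271]
```

Firm stop at 23 N. I'll back off and lift clear.

Call:
move_arm(
  deltas=[
    {"x":-0.002,"y":-0.0026,"z":-0.001,"wx":0,"wy":0,"wz":0,"hand":0},
    {"x":-0.006,"y":-0.008,"z":-0.003,"wx":0,"wy":0,"wz":0,"hand":0},
    {"x":-0.012,"y":-0.016,"z":-0.006,"wx":0,"wy":0,"wz":0,"hand":0},
    {"x":-0.012,"y":-0.016,"z":-0.04,"wx":0,"wy":0,"wz":0,"hand":0},
    {"x":-0.012,"y":-0.016,"z":-0.08,"wx":0,"wy":0,"wz":0,"hand":0},
    {"x":-0.012,"y":-0.016,"z":-0.12,"wx":0,"wy":0,"wz":0,"hand":0},
    {"x":-0.012,"y":-0.016,"z":-0.16,"wx":0,"wy":0,"wz":0,"hand":0},
    {"x":-0.012,"y":-0.016,"z":-0.16,"wx":0,"wy":0,"wz":0,"hand":0},
  ],
)

```text
time: 18.7
tool_pos: [0.4086, 0.0093, 0.2326]
tool_rot: [2.818, 0.242, 2.606]
contact_force: [0.4, 1.1, -0.6]
opening: 0.0005
```

Run:
```python
from h import *
s=monitor.observe();print(s["tool_pos"],s["contact_force"])
w=viewer.read_camera("wrist")[:,:,::-1];t=viewer.read_camera("top")[:,:,::-1];c=viewer.read_camera("scene")[:,:,::-1]
f=lambda i,w,h:cv2.resize(cv2.convertScaleAbs(i,alpha=1.4),(w,h),interpolation=cv2.INTER_CUBIC)
cv2.imwrite("pics/fin.png",np.vstack([np.hstack([f(t[130:270,210:430],400,255),f(c[180:340,230:420],400,255)]),f(w,544,340)[:, :].copy() if 0 else np.hstack([f(w,544,340),np.zeros((340,256,3),np.uint8)])]))
# pots before/after
for n,a,z,P in(("top",t,0,0),("scene",c,0,0)):
    b=cv2.imread(f"pics/{n}0.png");d=cv2.absdiff(a.copy(),b).max(2)
    for k,(x,y) in {"top":{"cone":(237,214),"jar":(403,207),"bowl":(400,236)},"scene":{"cone":(398,315),"jar":(283,178),"bowl":(313,171)}}[n].items(): print(n,k,d[y-12:y+12,x-12:x+12].mean())
P=viewer.camera_params("wrist")
for q in([-.188,-.023,.005],[0,0,.013],[-.0015,-.125,.049]):print(proj(P,PIN+B@q)*.85+[0,255])
```

```text
[0.4086 0.0093 0.2326] [ 0.3973  1.1334 -0.5885]
top cone 5.230902777777778
top jar 5.359375
top bowl 13.024305555555555
scene cone 6.512152777777778
scene jar 6.855902777777778
scene bowl 14.223958333333334
[302.9392 380.6798]
[408.5503 538.8008]
[302.3263 620.3537]
```

View pics/fin.png

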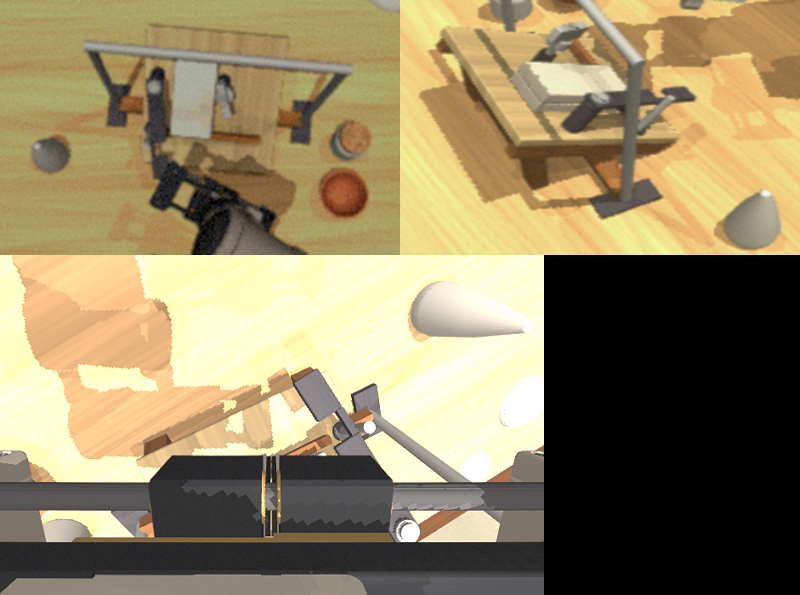

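The bar lies against the stop pin, the nut is still turned, and the pots are standing. Handing in.

```bash
python3 -c "
from cell import robot;print(robot.hand_in())"
```

```text
the job is handed in; nothing more can be done
None
```

The clamp is off the mould: the nut is loose and at its stop, and the bar rests against the stop pin. I handed the job in at about 19 s of the 51 s limit.

- **Nut:** Counter-clockwise met about 1.1 N m and was blocked. Clockwise ran free, so the nut's joint angle is negative. I turned it until it pushed back with 0.9 N m, at about 72–75°, and left it there.
- **Bar:** I pushed the free end down the slope. At about 34° a wrist joint reached its limit, so I backed off, tilted the tool and pushed again. The bar then met the stop firmly, at about 23 N on the fingers. That is below the 40 N limit, but well above the 2–4 N it takes to swing the bar.
- **Last checks:** The final pictures show the bar against the stop pin and the nut still turned. After lifting clear the tool read only about 1 N, so it was touching nothing.
- **Pots:** All three are standing. The cone and jar areas look unchanged in before-and-after pictures. The bowl's area differed more, which I put down to the arm's shadow. I did not measure its position again.
- **Disagreement:** At the stop my model put the bar at about 86–87°, not the expected 83°. I took this as the tilted fingertips touching the bar nearer than I had assumed, and I relied on the force rise and the picture.

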